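Fit the clean filter cassette in the dust extraction box

ROBOT

A 6-joint arm with a two-finger parallel gripper is mounted at the origin on a cart in front of the work surface, level with it; the furniture and walls round the work are solid. World frame = base frame: x ahead of the robot, y to its left, z up, the work surface at z = 0. Lengths are in m, angles in degrees, forces in N, time in s.
With the tool pointing down it reaches from about 0.4 to 0.825 m from the base axis. Payload 7 kg.
Tool frame: the origin (TCP) lies midway between the tips of the shut fingers; the grasp point (between the pads) lies 19 mm behind it; z points along the fingers, y is the line along which they close (so a half turn about z gives the same grasp; the last joint's range is limited). The gripper opens to 88 mm and grips with 3 to 60 N. Pads are 19 mm wide; open, the fingers measure 130 mm over their backs; the gripper's body (78 mm by 193 mm) begins 47 mm behind the grasp point.
Start: joints at [90.991, 20.546, 0.682, 0, -70.136, -16.507], TCP at [0.181, 0.65, 0.227] pointing down, gripper open.
Joint ranges: [-176.03, 176.03], [-82.01, 121.73], [-58.28, 71.71], [-173.87, 95.51], [-174.79, -0.11], [-173.66, 173.66]. Speed limits (degrees/s): [136.94, 136.94, 172.46, 180, 180, 180].

INTERFACE

Orientations are given as [roll, pitch, yaw] about the fixed x, y, z axes, in that order (R = Rz(yaw) Ry(pitch) Rx(roll)).
In Python, from plant import r gives the robot as it stands. The module is installed in compiled form; this text tells all that it offers.
- The arm moves only by the tool play_rows, never from a script. Its argument "rows" is a list of rows, each an object with "slide": the shift along the tool's x, y, z as a fraction of full scale, a list of three; "delta_rot": the turn, a rotation vector about the tool's x, y, z as a fraction of full scale, a list of three; "fingers": the opening, from -1 (shut) to 1 (fully open). In form: [{"slide": [x, y, z], "delta_rot": [rx, ry, rz], "fingers": fingers}, ...]. A call has 1 to 8 rows; each row shifts and turns the commanded pose from where the row before left it, along the tool's axes as they then stand; what a row does not reach is not made up. Full scale, the value 1, is 0.15 m for a shift and 0.08 rad for a turn. A row lasts 1/8 s, in which the tool goes at most 62.5 mm and 10.7 degrees, less where a joint would pass 70% of its speed; a pose out of reach is approached as far as the arm can. A call with a number of a shift or a turn outside -1 to 1 is refused whole. A call with a gripper value outside its range is refused whole. The fingers move at their own pace and stop on an object; "squeeze" is the grip in N (left out, the last holds). Time passes only in rows, so rows that do not move let the fingers close. It gives the time, the measured TCP pose, the force, the opening and the grip force at its end, in the units of the state.
- r.get_state(): the state, without advancing time (a new reading comes with each control period).
- r.capture(name): name is "side" or "top" or "wrist"; returns a dict with "image" (400x640x3 uint8, blue, green, red), "fx", "fy", "cx", "cy" (pixels), "R" (3x3) and "t" (3): a world point X has camera coordinates R X + t; the wrist camera has in their place "T_tool_cam" (4x4, takes a point from camera to tool coordinates, whose origin is the TCP and whose axes are the flange's). Camera axes: x right, y down, z forward; pixel columns grow to the right and rows downward; lengths in m; the calibration is good to about 2 mm. A picture is of the moment at which its call begins: read the wrist's pose just before it. There is no depth.
- r.close_job(): hands the job in; it is judged then, once.
The state is a dict: "time_s": time; "joints": joint angles; "qd": joint speeds; "joint_torque": joint torques, N m; "tcp_pos": TCP position; "eef_rot": TCP orientation; "contact_force": force on the tool from outside, world axes, zero at the start; "moment": the same for the moment, N m; "gripper_width": finger opening in m; "gripper_force": force on a finger pad.
Only numpy, scipy, OpenCV 4.12 (cv2) and the standard library are available. Lean on these libraries where they do the work, as an engineer would, in place of code of your own. Each camera call takes 0.05 s, during which the arm holds its last target. There are 200 camera calls.

TASK

Fit the clean filter, the blue cassette with white pleats, into the open pocket of the grey dust extraction box: hook its tongue under the yellow lip at one side of the pocket while the other edge is still raised, then swing that edge down until the cassette lies flat on the pocket floor, and let go. Leave the dirty filter with the brown pleats where it lies.

Things in the scene. Friction and masses are not known exactly. Their poses are not given: they have to be found in the camera images.
- clean_grip (a point): Clean filter: blue 90 x 90 x 26 mm cassette, WHITE pleats, about 0.2 kg, loose, flat on the bench. Point: centre of the black upright handle in the middle of its top; z up, x towards its tongue. Handle 10 mm thick (x), 50 long (y), 35 high: grip across the 10 mm. The cassette's top is 17.5 mm and its underside 43.5 mm below the point.
- clean_tip (a point): Clean filter's tongue: flat, blue, 26 mm long (x), 76 wide (y), 6 thick, sticking out of the cassette's +x side flush with its underside (whole length 116 mm). Point: middle of its end edge, half-way up its thickness: 71 mm along x from the handle centre and 40.5 mm below it; axes as clean_grip.
- dirty_grip (a point): Dirty filter: the same blue cassette with tongue and black handle, same size, but DARK BROWN pleats. Point: centre of its handle. A bystander, not to be moved.
- pocket (a point): Grey box fixed to the bench. Point: centre of its pocket's floor, 30 mm above bench; z up, x to the wall with the yellow lip. Pocket 132 mm (x) by 114 (y), walls 6 thick, 20 high over the floor. Lip covers x = 40 to 66 mm, from 22 to 26 mm over the floor. Opening 106 mm: a flat cassette cannot enter; lean it about 18 deg, tongue down. Seated, handle centre is near x -13, y 0, z 43.5 mm.
Mind the look-alikes: they are no part of the job. Leave any orange look-alike of the part that bears clean_grip alone.

How it is judged:
By the outcome, as a careful person would: the job done as asked, in the order asked, and still so for the second after the job is handed in, with the robot touching nothing.
It also fails if it takes over 42 s, if anything falls off the work surface, if the arm or the gripper's body presses on something with over 40 N, if the wrist force passes 120 N, or if a joint passes its speed limit or range.

## Working session

There is one attempt and no reset: what is moved stays moved. The work goes in short steps, Python scripts to look and compute and a tool call to move; the robot and the scene stay as the last step left them, time stands still between calls to the robot, and variables do not carry over. Pictures are saved under pics/ and viewed, at most 10 in all, crops included, and the job is handed in when it is done.

Besides the shell and the picture viewer there is one more tool, called after "Request:" as name(argument=value, ...) on one line, values as JSON. play_rows: Moves the arm, as the interface text tells. Shift numbers are shares of 0.15 m and turn numbers shares of 0.08 rad, none past 1 either way. Its arguments: {"type":"object","properties":{"rows":{"type":"array"},"squeeze":{"type":"number"}},"required":["rows"]}

```bash
mkdir -p pics && python3 - <<'E'
from plant import r
import cv2,numpy as np,pickle
s=r.get_state();print(s)
d={}
for n in("top","side"):
    c=r.capture(n);d[n]=c;cv2.imwrite(f"pics/{n}0.png",c["image"]);print(n,c["fx"],c["cx"],np.round(c["R"],3).tolist(),c["t"])
pickle.dump(d,open("c0.pkl","wb"))
E
```

```text
{'time_s': 0.0, 'joints': array([ 9.09915240e+01,  2.05917904e+01,  6.34601906e-01, -2.09312546e-02,
       -7.01349861e+01, -1.65062434e+01]), 'qd': array([ 0.00198422,  0.00717902, -0.05479737,  0.0314238 ,  0.05589939,
        0.09506373]), 'joint_torque': array([ 2.31246820e-03, -5.82719815e+01,  2.93048894e+01,  6.99687839e+00,
        6.92914036e-03, -1.57630489e-04]), 'tcp_pos': array([0.18045032, 0.64993494, 0.22562241]), 'eef_rot': array([ 1.79906033e+02, -7.32547918e-03, -1.55218418e+01]), 'contact_force': array([ 0.223375  , -0.04599351, -0.32303417]), 'moment': array([-0.00627522,  0.02366824, -0.00644718]), 'gripper_force': 0.0, 'gripper_width': 0.08745260047650212}
top 439.14749735487055 319.58244865132036 [[0.002, -1.0, -0.021], [-0.987, 0.001, -0.16], [0.16, 0.021, -0.987]] [0.06242291 0.5762415  0.99777168]
side 424.6681189115898 322.1464480818398 [[-0.992, -0.123, 0.023], [-0.092, 0.595, -0.799], [0.084, -0.794, -0.602]] [0.55904023 0.05424237 1.15041158]
```

View pics/top0.png

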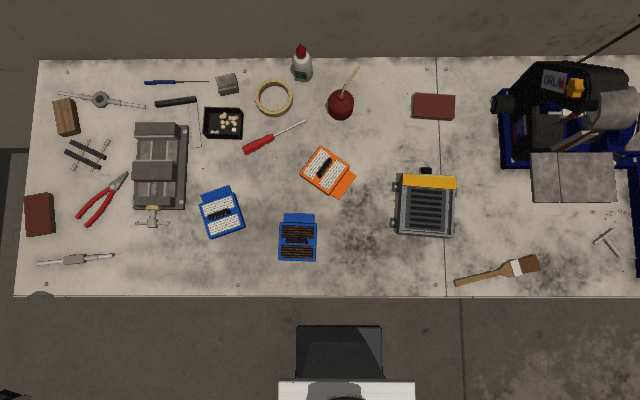

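View pics/side0.png

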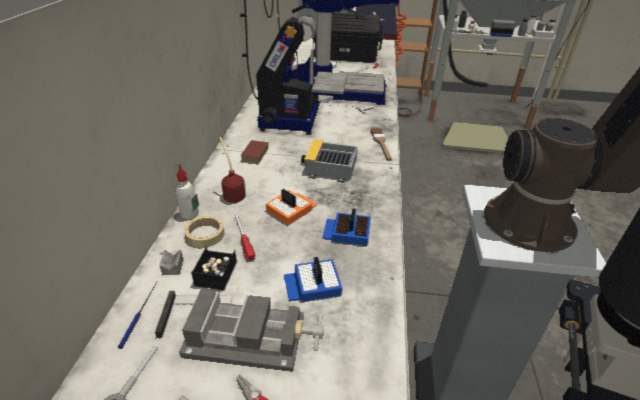

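The blue filter with white pleats at top (222,212) fits the description. The one at (297,238) has brown pleats, so it is the dirty filter, and (327,172) is the orange look-alike. The grey box with the yellow lip is at (425,205), with the lip on its far side (+x). I'll confirm with an enlarged crop.

```bash
cat > h.py <<'E'
import numpy as np,cv2
def ray(c,u,v,z):
    d=c["R"].T@np.array([(u-c["cx"])/c["fx"],(v-c["cy"])/c["fy"],1]);o=-c["R"].T@c["t"]
    return o+d*(z-o[2])/d[2]
def proj(c,X):
    p=c["R"]@np.array(X)+c["t"];return np.array([c["fx"]*p[0]/p[2]+c["cx"],c["fy"]*p[1]/p[2]+c["cy"]])
E
python3 - <<'E'
import pickle,cv2,numpy as np
from h import *
d=pickle.load(open("c0.pkl","rb"))
a=cv2.resize(d["top"]["image"][180:245,190:330],None,fx=5.7,fy=5.7,interpolation=cv2.INTER_CUBIC)
b=cv2.resize(d["top"]["image"][165:240,385:465],None,fx=4.5,fy=4.5,interpolation=cv2.INTER_CUBIC)[:230*0+340]
e=cv2.resize(d["side"]["image"][255:305,280:350],None,fx=4.5,fy=4.5,interpolation=cv2.INTER_CUBIC)
bot=np.zeros((340,a.shape[1],3),np.uint8)
bot[:b.shape[0],:b.shape[1]]=b[:340]
w=min(e.shape[1],a.shape[1]-370);bot[:e.shape[0],370:370+w]=e[:,:w]
o=np.vstack([a,bot]);print(o.shape)
cv2.imwrite("pics/crop.png",o[:600])
for n in d:
    c=d[n];h=cv2.cvtColor(c["image"],cv2.COLOR_BGR2HSV)
    for nm,lo,hi in(("blue",(100,120,60),(125,255,255)),("yellow",(18,120,100),(32,255,255))):
        m=cv2.inRange(h,lo,hi)
        for k in cv2.findContours(cv2.morphologyEx(m,cv2.MORPH_CLOSE,np.ones((9,9))),0,2)[0]:
            if cv2.contourArea(k)>200: print(n,nm,cv2.minAreaRect(k),[np.round(ray(c,*p,.056 if nm=="yellow" else .02),3)[:2].tolist() for p in cv2.boxPoints(cv2.minAreaRect(k))])
E
```

```text
(710, 798, 3)
top blue ((297.2851257324219, 236.65768432617188), (37.342594146728516, 47.33393096923828), 2.385944128036499) [[0.431, 0.163], [0.545, 0.16], [0.541, 0.07], [0.427, 0.074]]
top blue ((220.05001831054688, 211.64999389648438), (45.53679656982422, 37.63109588623047), 71.56505584716797) [[0.585, 0.369], [0.614, 0.282], [0.508, 0.244], [0.479, 0.329]]
top blue ((628.5, 167.5), (31.0, 21.0), 90.0) [[0.693, -0.667], [0.693, -0.718], [0.615, -0.709], [0.615, -0.659]]
top blue ((508.7241516113281, 143.8155517578125), (52.392616271972656, 19.258474349975586), 66.50143432617188) [[0.766, -0.359], [0.786, -0.404], [0.663, -0.447], [0.644, -0.403]]
top yellow ((428.91015625, 180.37281799316406), (53.389427185058594, 13.357325553894043), 4.5739216804504395) [[0.605, -0.131], [0.637, -0.135], [0.626, -0.26], [0.594, -0.256]]
side blue ((312.6148986816406, 280.560791015625), (36.859153747558594, 54.37895202636719), 81.02737426757812) [[0.619, 0.281], [0.501, 0.236], [0.478, 0.343], [0.587, 0.382]]
side blue ((346.20269775390625, 228.1443328857422), (44.67945861816406, 29.309724807739258), 6.842773914337158) [[0.542, 0.178], [0.546, 0.063], [0.428, 0.067], [0.433, 0.181]]
side blue ((293.601806640625, 110.02426147460938), (45.99419021606445, 22.18867301940918), 3.9451863765716553) [[0.812, -0.445], [0.85, -0.642], [0.663, -0.643], [0.643, -0.448]]
```

View pics/crop.png

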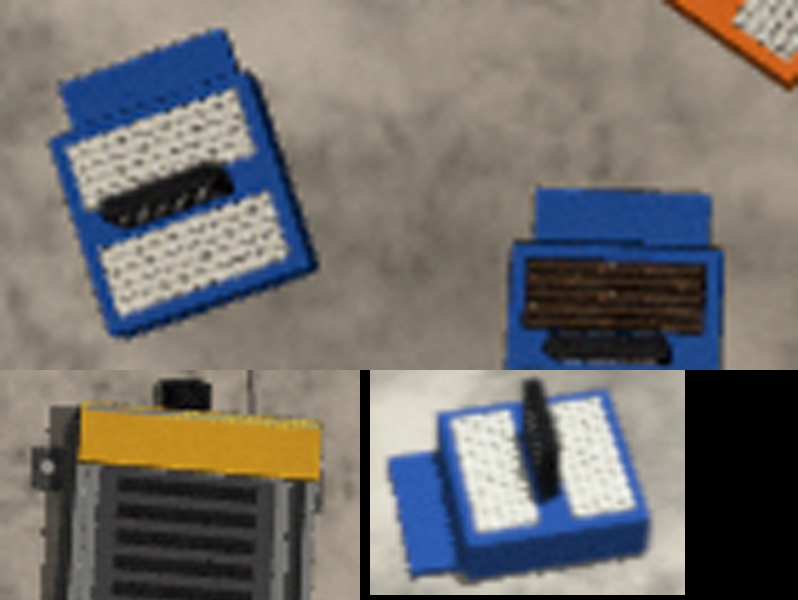

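Crop confirms it: white pleats, blue body, black handle, with the tongue towards +x at about 20° yaw. Next is a small planner for the row numbers.

```bash
cat >> h.py <<'E'
from scipy.spatial.transform import Rotation as Ro
E_=lambda rpy:Ro.from_euler("xyz",rpy,degrees=True)
def plan(p0,e0,p1,e1,n,f):
    "n rows from pose 0 to pose 1, rounding fed back; prints rows"
    p=np.array(p0,float);R=E_(e0);p0=p.copy();R0=R;R1=E_(e1);w=(R0.inv()*R1).as_rotvec();out=[]
    for i in range(1,n+1):
        t=p0+(np.array(p1)-p0)*i/n;T=R0*Ro.from_rotvec(w*i/n)
        s=np.round(R.inv().apply(t-p)/.15,2);q=np.round((R.inv()*T).as_rotvec()/.08,2)
        p=p+R.apply(s*.15);R=R*Ro.from_rotvec(q*.08)
        out.append('{"slide":%s,"delta_rot":%s,"fingers":%s}'%((s+0).tolist(),(q+0).tolist(),f))
    for k in range(0,n,8): print("["+",".join(out[k:k+8])+"]")
    print("end",p.round(4),R.as_euler("xyz",degrees=True).round(2))
def grab():
    from plant import r
    s=r.get_state();c=r.capture("wrist");W=np.eye(4);W[:3,:3]=E_(s["eef_rot"]).as_matrix();W[:3,3]=s["tcp_pos"]
    M=np.linalg.inv(W@c["T_tool_cam"]);c["R"]=M[:3,:3];c["t"]=M[:3,3];return c,s
E
python3 - <<'E'
from h import *
plan([.181,.65,.227],[180,0,-15.5],[.52,.30,.25],[180,0,-70],14,0)
E
```

```text
[{"slide":[0.2, 0.12, -0.01],"delta_rot":[0.0, 0.0, 0.85],"fingers":0},{"slide":[0.21, 0.1, -0.01],"delta_rot":[0.0, 0.0, 0.85],"fingers":0},{"slide":[0.21, 0.09, -0.01],"delta_rot":[0.0, 0.0, 0.85],"fingers":0},{"slide":[0.22, 0.07, -0.01],"delta_rot":[0.0, 0.0, 0.85],"fingers":0},{"slide":[0.23, 0.06, -0.01],"delta_rot":[0.0, 0.0, 0.85],"fingers":0},{"slide":[0.22, 0.05, -0.02],"delta_rot":[0.0, 0.0, 0.85],"fingers":0},{"slide":[0.23, 0.03, -0.01],"delta_rot":[0.0, 0.0, 0.85],"fingers":0},{"slide":[0.24, 0.01, -0.01],"delta_rot":[0.0, 0.0, 0.84],"fingers":0}]
[{"slide":[0.23, 0.0, -0.01],"delta_rot":[0.0, 0.0, 0.85],"fingers":0},{"slide":[0.23, -0.02, -0.01],"delta_rot":[0.0, 0.0, 0.85],"fingers":0},{"slide":[0.23, -0.04, -0.01],"delta_rot":[0.0, 0.0, 0.85],"fingers":0},{"slide":[0.23, -0.05, -0.01],"delta_rot":[0.0, 0.0, 0.85],"fingers":0},{"slide":[0.22, -0.06, -0.01],"delta_rot":[0.0, 0.0, 0.85],"fingers":0},{"slide":[0.22, -0.08, -0.01],"delta_rot":[0.0, 0.0, 0.85],"fingers":0}]
end [0.5202 0.2994 0.2495] [180.   0. -70.]
```

Request:
play_rows(rows=[{"slide": [0.2,0.12,-0.01],"delta_rot": [0.0,0.0,0.85],"fingers": 0},{"slide": [0.21,0.1,-0.01],"delta_rot": [0.0,0.0,0.85],"fingers": 0},{"slide": [0.21,0.09,-0.01],"delta_rot": [0.0,0.0,0.85],"fingers": 0},{"slide": [0.22,0.07,-0.01],"delta_rot": [0.0,0.0,0.85],"fingers": 0},{"slide": [0.23,0.06,-0.01],"delta_rot": [0.0,0.0,0.85],"fingers": 0},{"slide": [0.22,0.05,-0.02],"delta_rot": [0.0,0.0,0.85],"fingers": 0},{"slide": [0.23,0.03,-0.01],"delta_rot": [0.0,0.0,0.85],"fingers": 0},{"slide": [0.24,0.01,-0.01],"delta_rot": [0.0,0.0,0.84],"fingers": 0}])

```text
time_s: 1.1
tcp_pos: [0.3751, 0.4487, 0.2398]
eef_rot: [180.0, -0.0, -46.8]
contact_force: [-0.5, 1.1, 0.0]
gripper_width: 0.0437
gripper_force: 0.0
```

Request:
play_rows(rows=[{"slide": [0.23,0.0,-0.01],"delta_rot": [0.0,0.0,0.85],"fingers": 0},{"slide": [0.23,-0.02,-0.01],"delta_rot": [0.0,0.0,0.85],"fingers": 0},{"slide": [0.23,-0.04,-0.01],"delta_rot": [0.0,0.0,0.85],"fingers": 0},{"slide": [0.23,-0.05,-0.01],"delta_rot": [0.0,0.0,0.85],"fingers": 0},{"slide": [0.22,-0.06,-0.01],"delta_rot": [0.0,0.0,0.85],"fingers": 0},{"slide": [0.22,-0.08,-0.01],"delta_rot": [0.0,0.0,0.85],"fingers": 0},{"slide": [0,0,0],"delta_rot": [0,0,0],"fingers": 0}])

```text
time_s: 1.98
tcp_pos: [0.5207, 0.2979, 0.2486]
eef_rot: [180.0, -0.0, -70.2]
contact_force: [-0.9, 0.2, 0.3]
gripper_width: 0.0437
gripper_force: 0.0
```

```bash
python3 - <<'E'
from h import *
import pickle
c,s=grab();print(s["time_s"],s["tcp_pos"],s["eef_rot"],s["joints"],s["gripper_width"])
pickle.dump(c,open("w1.pkl","wb"));cv2.imwrite("pics/w1.png",c["image"])
# white pleats, black handle near expected
for X in([.534,.303,.061],[.5,.3,.026]):print(proj(c,X))
h=cv2.cvtColor(c["image"],cv2.COLOR_BGR2HSV);m=cv2.inRange(h,(100,120,40),(125,255,255))
for k in cv2.findContours(cv2.morphologyEx(m,cv2.MORPH_CLOSE,np.ones((25,25))),0,2)[0]:
    if cv2.contourArea(k)>2000: print(cv2.minAreaRect(k))
E
```

```text
1.975 [0.52066886 0.29792238 0.24860264] [ 1.79955274e+02 -2.88415946e-02 -7.02095620e+01] [ 4.84271032e+01  1.27905747e+01 -7.24635213e+00  4.12674416e-03
 -7.00161511e+01 -2.86380886e+01] 0.04368661643211034
[308.16192649 180.35858623]
[333.03092956 180.62123883]
((299.9999694824219, 171.49998474121094), (81.99998474121094, 62.99999237060547), -0.0)
((397.469970703125, 39.00144958496094), (100.04895782470703, 96.01255798339844), 23.80594253540039)
```

View pics/w1.png

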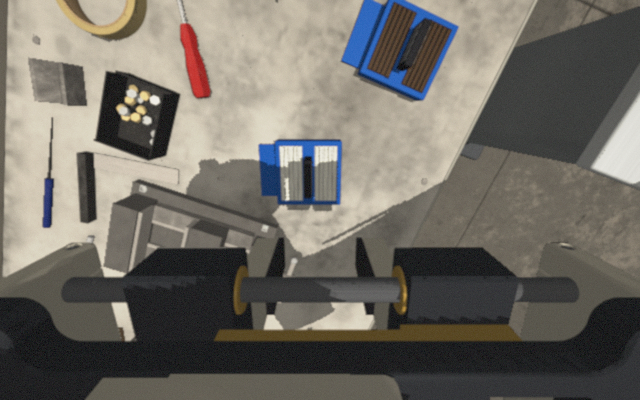

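Wrist view shows the clean cassette at about (308,172), tongue left, sides nearly square with the image. I'll measure it from the pleats and the handle.

```bash
python3 - <<'E'
from h import *
import pickle
c=pickle.load(open("w1.pkl","rb"));I=c["image"];h=cv2.cvtColor(I,cv2.COLOR_BGR2HSV)
roi=np.zeros(I.shape[:2],np.uint8);roi[135:210,255:347]=255
blue=cv2.inRange(h,(100,120,40),(125,255,255))&roi
# cassette body: fill, keep x>272
k=max(cv2.findContours(cv2.morphologyEx(blue,cv2.MORPH_CLOSE,np.ones((25,25))),0,2)[0],key=cv2.contourArea)
full=np.zeros_like(roi);cv2.drawContours(full,[k],-1,255,-1)
ins=np.zeros_like(roi);ins[145:200,279:337]=255
white=cv2.inRange(h,(0,0,110),(180,70,255))&ins;white=cv2.morphologyEx(white,cv2.MORPH_CLOSE,np.ones((3,3)))
ks=[k for k in cv2.findContours(white,0,2)[0] if cv2.contourArea(k)>300]
P=[]
for k in ks:
    q=cv2.minAreaRect(k);X=ray(c,*q[0],.026);P.append(X);print("white",q,X.round(4),[ray(c,*b,.026)[:2].round(4).tolist() for b in cv2.boxPoints(q)])
print("mid",np.mean(P,0))
blk=cv2.inRange(h,(0,0,0),(180,255,45))&ins
k=max(cv2.findContours(blk,0,2)[0],key=cv2.contourArea);q=cv2.minAreaRect(k);print("black",q,cv2.boundingRect(k))
top=k[:,0,1].min();print("handle img end rows",top,k[:,0,1].max())
for X in([.534,.303,.061],[.534,.303,.026]):print(proj(c,X))
# full edges rows
ys=np.where(full[:,285:335].any(1))[0];print(ys.min(),ys.max())
for u in(285,310,335):
    v=np.where(full[:,u])[0];print(u,v.min(),v.max(),ray(c,u,v.min(),.026).round(4),ray(c,u,v.max(),.026).round(4))
E
```

```text
white ((325.0, 172.5), (53.0, 22.0), 90.0) [0.5144 0.293  0.026 ] [[0.5406, 0.2643], [0.513, 0.2543], [0.4866, 0.3235], [0.5159, 0.3341]]
white ((290.5, 172.5), (53.0, 23.0), 90.0) [0.559  0.3091 0.026 ] [[0.5846, 0.2801], [0.5557, 0.2697], [0.5319, 0.3398], [0.5625, 0.3509]]
mid [0.53670841 0.30106618 0.026     ]
black ((307.0, 177.0), (6.0, 40.0), 0.0) (304, 157, 7, 41)
handle img end rows 157 197
[308.16192649 180.35858623]
[309.15066053 174.45661944]
140 203
285 140 203 [0.5794 0.2699 0.026 ] [0.5527 0.3537 0.026 ]
310 140 203 [0.5482 0.2586 0.026 ] [0.5193 0.3416 0.026 ]
335 140 203 [0.517  0.2474 0.026 ] [0.4859 0.3296 0.026 ]
```

```bash
python3 - <<'E'
from h import *
import pickle
d=pickle.load(open("c0.pkl","rb"))
Ps=[np.hstack([np.diag([1,1,1])@d[n]["R"],np.array(d[n]["t"]).reshape(3,1)]) for n in("top","side")]
N=lambda n,u,v:np.array([(u-d[n]["cx"])/d[n]["fx"],(v-d[n]["cy"])/d[n]["fy"]])
for a,b in(((172,180),(269,300)),((173,159),(237,296)),((180,122),(194,292))):
    X=cv2.triangulatePoints(*Ps,N("top",*a),N("side",*b));X=(X[:3]/X[3]).ravel();print(X.round(3),[(proj(d[n],X)-p).round(1) for n,p in(("top",a),("side",b))])
plan([.5207,.2979,.2486],[180,0,-70.2],[.536,.301,.09],[180,0,-70.1],5,0)
plan([.536,.301,.09],[180,0,-70.1],[.536,.301,.0305],[180,0,-70.1],3,0)
E
```

```text
[0.618 0.414 0.061] [array([-0. , -0.6]), array([0.7, 0.2])]
[0.676 0.415 0.062] [array([-0.2, -3.3]), array([3.8, 1.1])]
[0.771 0.407 0.05 ] [array([-0.3, -2.5]), array([2.8, 1. ])]
[{"slide":[0.0, -0.02, 0.21],"delta_rot":[0.0, 0.0, 0.0],"fingers":0},{"slide":[0.01, -0.02, 0.21],"delta_rot":[0.0, 0.0, -0.01],"fingers":0},{"slide":[0.0, -0.02, 0.21],"delta_rot":[0.0, 0.0, 0.0],"fingers":0},{"slide":[0.0, -0.02, 0.22],"delta_rot":[0.0, 0.0, -0.01],"fingers":0},{"slide":[0.01, -0.02, 0.21],"delta_rot":[0.0, 0.0, 0.0],"fingers":0}]
end [0.5358 0.3002 0.0896] [180.     0.   -70.11]
[{"slide":[0.0, 0.0, 0.13],"delta_rot":[0.0, 0.0, 0.0],"fingers":0},{"slide":[0.0, 0.0, 0.13],"delta_rot":[0.0, 0.0, 0.0],"fingers":0},{"slide":[0.0, 0.0, 0.14],"delta_rot":[0.0, 0.0, 0.0],"fingers":0}]
end [0.536 0.301 0.03 ] [180.    0.  -70.1]
```

```bash
python3 - <<'E'
import pickle,cv2
d=pickle.load(open("c0.pkl","rb"))
cv2.imwrite("pics/v.png",cv2.hconcat([cv2.resize(d["side"]["image"][250:380,170:350],(400,289)),cv2.resize(d["top"]["image"][110:240,120:250],(289,289))]))
E
```

```text
(no output)
```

View pics/v.png

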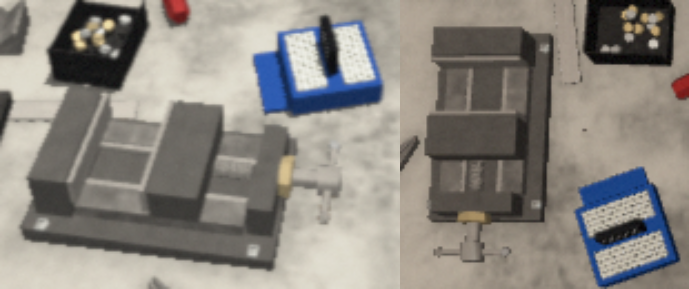

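The vise is only about 6 cm high and clear of the gripper body, so I'll descend.

Request:
play_rows(rows=[{"slide": [0.0,-0.02,0.21],"delta_rot": [0,0,0],"fingers": 0},{"slide": [0.01,-0.02,0.21],"delta_rot": [0,0,0],"fingers": 0},{"slide": [0.0,-0.02,0.21],"delta_rot": [0,0,0],"fingers": 0},{"slide": [0.0,-0.02,0.22],"delta_rot": [0,0,0],"fingers": 0},{"slide": [0.01,-0.02,0.21],"delta_rot": [0,0,0],"fingers": 0},{"slide": [0,0,0],"delta_rot": [0,0,0],"fingers": 0}])

```text
time_s: 2.78
tcp_pos: [0.5329, 0.3013, 0.0875]
eef_rot: [179.7, -0.1, -70.0]
contact_force: [-0.9, 0.7, -0.2]
gripper_width: 0.0439
gripper_force: 0.0
```

Request:
play_rows(rows=[{"slide": [0,0,0.13],"delta_rot": [0,0,0],"fingers": 0},{"slide": [0,0,0.13],"delta_rot": [0,0,0],"fingers": 0},{"slide": [0,0,0.12],"delta_rot": [0,0,0],"fingers": 0},{"slide": [0,0,0],"delta_rot": [0,0,0],"fingers": 0}])

```text
time_s: 3.28
tcp_pos: [0.5341, 0.3018, 0.0325]
eef_rot: [179.9, -0.0, -70.0]
contact_force: [-0.7, -0.5, 0.1]
gripper_width: 0.0437
gripper_force: 0.0
```

Request:
play_rows(rows=[{"slide": [0,0,0],"delta_rot": [0,0,0],"fingers": -1},{"slide": [0,0,0],"delta_rot": [0,0,0],"fingers": -1},{"slide": [0,0,0],"delta_rot": [0,0,0],"fingers": -1},{"slide": [0,0,0],"delta_rot": [0,0,0],"fingers": -1}], squeeze=45)

```text
time_s: 3.78
tcp_pos: [0.535, 0.3022, 0.0335]
eef_rot: [-180.0, 0.0, -70.0]
contact_force: [-1.5, -0.8, 3.5]
gripper_width: 0.0096
gripper_force: 45.2
```

Request:
play_rows(rows=[{"slide": [0,0,-0.1],"delta_rot": [0,0,0],"fingers": -1},{"slide": [0,0,-0.25],"delta_rot": [0,0,0],"fingers": -1},{"slide": [0,0,-0.25],"delta_rot": [0,0,0],"fingers": -1},{"slide": [0,0,-0.25],"delta_rot": [0,0,0],"fingers": -1},{"slide": [0,0,-0.25],"delta_rot": [0,0,0],"fingers": -1},{"slide": [0,0,-0.1],"delta_rot": [0,0,0],"fingers": -1}])

```text
time_s: 4.53
tcp_pos: [0.5354, 0.3025, 0.2165]
eef_rot: [-179.8, 0.1, -70.0]
contact_force: [-0.2, -0.0, -2.9]
gripper_width: 0.0099
gripper_force: 45.0
```

```bash
python3 - <<'E'
from h import *
from plant import r
s=r.get_state();print(s["time_s"],s["tcp_pos"],s["eef_rot"],s["gripper_width"],s["gripper_force"])
p=s["tcp_pos"]
plan(p,s["eef_rot"],[.50,-.16,.22],[180,0,-95],16,-1)
E
```

```text
4.525 [0.53542387 0.30245915 0.21646281] [-1.79776981e+02  9.06568465e-02 -7.00072733e+01] 0.00985947600304287 44.99947428703308
[{"slide":[0.18, 0.08, 0.0],"delta_rot":[0.0, 0.0, 0.34],"fingers":-1},{"slide":[0.17, 0.07, 0.0],"delta_rot":[-0.01, 0.0, 0.34],"fingers":-1},{"slide":[0.18, 0.07, -0.01],"delta_rot":[0.0, 0.01, 0.34],"fingers":-1},{"slide":[0.19, 0.07, 0.0],"delta_rot":[0.0, 0.0, 0.34],"fingers":-1},{"slide":[0.18, 0.06, 0.0],"delta_rot":[0.0, 0.0, 0.34],"fingers":-1},{"slide":[0.19, 0.06, 0.0],"delta_rot":[-0.01, 0.0, 0.34],"fingers":-1},{"slide":[0.18, 0.05, 0.0],"delta_rot":[0.0, 0.0, 0.35],"fingers":-1},{"slide":[0.19, 0.04, -0.01],"delta_rot":[0.0, 0.0, 0.34],"fingers":-1}]
[{"slide":[0.19, 0.04, 0.0],"delta_rot":[0.0, 0.01, 0.34],"fingers":-1},{"slide":[0.19, 0.03, 0.0],"delta_rot":[-0.01, 0.0, 0.34],"fingers":-1},{"slide":[0.19, 0.03, 0.0],"delta_rot":[0.0, 0.0, 0.34],"fingers":-1},{"slide":[0.19, 0.03, 0.0],"delta_rot":[0.0, 0.0, 0.34],"fingers":-1},{"slide":[0.19, 0.02, 0.0],"delta_rot":[-0.01, 0.0, 0.34],"fingers":-1},{"slide":[0.2, 0.01, -0.01],"delta_rot":[0.0, 0.01, 0.34],"fingers":-1},{"slide":[0.19, 0.01, 0.0],"delta_rot":[0.0, 0.0, 0.34],"fingers":-1},{"slide":[0.19, 0.0, 0.0],"delta_rot":[0.0, 0.0, 0.34],"fingers":-1}]
end [ 0.5004 -0.1595  0.2203] [-179.98   -0.    -94.99]
```

Request:
play_rows(rows=[{"slide": [0.18,0.08,0.0],"delta_rot": [0,0,0.34],"fingers": -1},{"slide": [0.17,0.07,0.0],"delta_rot": [-0.01,0,0.34],"fingers": -1},{"slide": [0.18,0.07,-0.01],"delta_rot": [0,0.01,0.34],"fingers": -1},{"slide": [0.19,0.07,0.0],"delta_rot": [0,0,0.34],"fingers": -1},{"slide": [0.18,0.06,0.0],"delta_rot": [0,0,0.34],"fingers": -1},{"slide": [0.19,0.06,0.0],"delta_rot": [-0.01,0,0.34],"fingers": -1},{"slide": [0.18,0.05,0.0],"delta_rot": [0,0,0.35],"fingers": -1},{"slide": [0.19,0.04,-0.01],"delta_rot": [0,0,0.34],"fingers": -1}])

```text
time_s: 5.52
tcp_pos: [0.5161, 0.0682, 0.2158]
eef_rot: [179.9, -0.1, -82.7]
contact_force: [0.6, -0.2, -1.0]
gripper_width: 0.0097
gripper_force: 45.0
```

Request:
play_rows(rows=[{"slide": [0.19,0.04,0.0],"delta_rot": [0,0,0.34],"fingers": -1},{"slide": [0.19,0.03,0.0],"delta_rot": [-0.01,0,0.34],"fingers": -1},{"slide": [0.19,0.03,0.0],"delta_rot": [0,0,0.34],"fingers": -1},{"slide": [0.19,0.03,0.0],"delta_rot": [0,0,0.34],"fingers": -1},{"slide": [0,0,0],"delta_rot": [0,0,0.68],"fingers": -1},{"slide": [0,0,0],"delta_rot": [0,0,0.68],"fingers": -1},{"slide": [0,0,0],"delta_rot": [0,0,0],"fingers": -1}])

```text
time_s: 6.4
tcp_pos: [0.5069, -0.0458, 0.216]
eef_rot: [179.8, -0.1, -95.1]
contact_force: [-0.9, 0.1, -1.3]
gripper_width: 0.01
gripper_force: 45.0
```

```bash
python3 - <<'E'
from h import *
import pickle
c,s=grab();print(s["time_s"],s["tcp_pos"],s["eef_rot"],s["joints"],s["gripper_width"])
pickle.dump((c,s),open("w2.pkl","wb"));cv2.imwrite("pics/w2.png",c["image"])
h=cv2.cvtColor(c["image"],cv2.COLOR_BGR2HSV)
m=cv2.inRange(h,(18,120,80),(32,255,255))
for k in cv2.findContours(m,0,2)[0]:
    if cv2.contourArea(k)>500:
        q=cv2.minAreaRect(k);b=cv2.boxPoints(q);print("lip",q,b.round(1).tolist(),[ray(c,*p,.056)[:2].round(4).tolist() for p in b])
print(proj(c,[.563,-.191,.03]))
E
```

```text
6.4 [ 0.50694424 -0.04583495  0.2160444 ] [ 1.79841702e+02 -9.78054318e-02 -9.50783512e+01] [ 1.69947927e+01  5.35681314e+00 -2.07208241e+01  3.46260137e-02
 -6.41058168e+01 -2.20884504e+01] 0.00998665454687988
lip ((304.96624755859375, 332.6064147949219), (14.687213897705078, 304.0066223144531), 89.64191436767578) [[152.89999389648438, 326.20001220703125], [456.8999938964844, 324.29998779296875], [457.0, 339.0], [153.0, 340.8999938964844]] [[0.7525, 0.1324], [0.3349, 0.167], [0.3333, 0.1924], [0.7591, 0.1571]]
lip ((201.28631591796875, 57.96986389160156), (119.96876525878906, 33.23741912841797), 83.9909896850586) [[178.5, 0.10000000149011612], [211.5, -3.4000000953674316], [224.10000610351562, 115.9000015258789], [191.0, 119.4000015258789]] [[0.6255, -0.2421], [0.5932, -0.2421], [0.6021, -0.1326], [0.6384, -0.1322]]
[256.58350066  57.19911022]
```

View pics/w2.png

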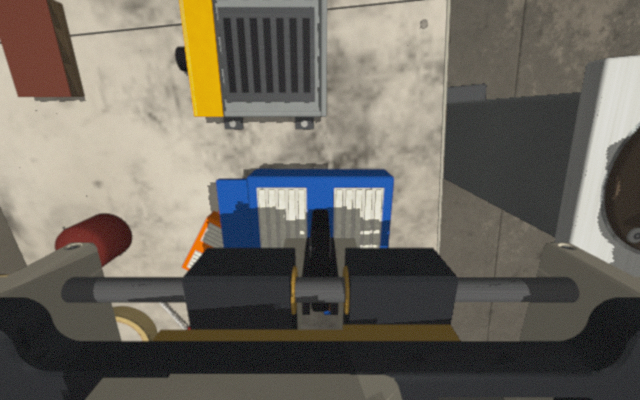

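The held cassette sits square at (320,215) with its tongue left. The box at (255,60) is partly cut off at the top: lip inner edge at columns 213–224, near wall at row ~117, back wall at column ~327. I'll check the pocket pose against those edges and plan.

```bash
cat >> h.py <<'E'
PK=np.array([.5585,-.191,.03]);PY=-5.
def pose(hx,hz,th,dz=.010,hy=0):
    Rz=Ro.from_euler("z",PY,degrees=True);B=Rz*Ro.from_euler("y",th,degrees=True)
    p=PK+Rz.apply([hx,hy,hz])+B.apply([0,0,-dz])
    return p,(B*Ro.from_euler("z",-90,degrees=True)*Ro.from_euler("x",180,degrees=True)).as_euler("xyz",degrees=True)
def tiph(tx,tz,th):
    s,c=np.sin(np.radians(th)),np.cos(np.radians(th));return tx-(.071*c-.0435*s),tz-(-.071*s-.0435*c)
E
python3 - <<'E'
from h import *
import pickle
c,s=pickle.load(open("w2.pkl","rb"));g=cv2.cvtColor(c["image"],cv2.COLOR_BGR2GRAY)
h=cv2.cvtColor(c["image"],cv2.COLOR_BGR2HSV);m=cv2.inRange(h,(18,120,80),(32,255,255))
P=[]
for v in range(5,112,5):
    u=np.where(m[v,:240])[0].max()+.5;P.append(ray(c,u,v,.056)[:2])
P=np.array(P);f=np.polyfit(P[:,1],P[:,0],1);print("lip inner x=a*y+b",f,"yaw",np.degrees(np.arctan(-f[0])),"x at y=-.19",np.polyval(f,-.19))
# slots: dark on floor
sl=cv2.inRange(g[8:100,215:320],0,50)
for k in cv2.findContours(sl,0,2)[0]:
    if cv2.contourArea(k)>80:
        q=cv2.minAreaRect(k);print(np.round(q[0],1)+[215,8],ray(c,q[0][0]+215,q[0][1]+8,.03).round(4),cv2.boundingRect(k))
print([ray(c,u,v,.05).round(4) for u,v in((327,60),(318,60),(275,117))])
p,e=pose(-.019,.130,18);print(p,e)
plan(s["tcp_pos"],s["eef_rot"],p,e,8,-1)
E
```

```text
lip inner x=a*y+b [0.08875709 0.61454715] yaw -5.072115208542184 x at y=-.19 0.5976833055592131
[306.  55.] [ 0.5085 -0.1884  0.03  ] (88, 11, 7, 73)
[293.3  55. ] [ 0.5224 -0.1896  0.03  ] (75, 11, 7, 73)
[280.7  55. ] [ 0.5362 -0.1909  0.03  ] (62, 11, 8, 73)
[267.8  55. ] [ 0.5503 -0.1921  0.03  ] (48, 11, 10, 73)
[255.  55.] [ 0.5644 -0.1933  0.03  ] (35, 11, 11, 73)
[242.3  55. ] [ 0.5783 -0.1946  0.03  ] (22, 11, 11, 73)
[229.5  55. ] [ 0.5923 -0.1958  0.03  ] (9, 11, 12, 73)
[array([ 0.4867, -0.1783,  0.05  ]), array([ 0.496 , -0.1791,  0.05  ]), array([ 0.5484, -0.1266,  0.05  ])]
[ 0.53649389 -0.18907471  0.15048943] [ 1.62000000e+02 -1.27222187e-14 -9.50000000e+01]
[{"slide":[0.12, -0.04, 0.05],"delta_rot":[-0.49, 0.0, 0.0],"fingers":-1},{"slide":[0.11, -0.03, 0.06],"delta_rot":[-0.48, 0.0, -0.01],"fingers":-1},{"slide":[0.12, -0.04, 0.05],"delta_rot":[-0.49, -0.01, 0.0],"fingers":-1},{"slide":[0.12, -0.04, 0.05],"delta_rot":[-0.49, 0.0, 0.0],"fingers":-1},{"slide":[0.11, -0.05, 0.05],"delta_rot":[-0.48, 0.0, 0.0],"fingers":-1},{"slide":[0.12, -0.04, 0.05],"delta_rot":[-0.49, 0.0, -0.01],"fingers":-1},{"slide":[0.12, -0.05, 0.04],"delta_rot":[-0.49, -0.01, 0.0],"fingers":-1},{"slide":[0.11, -0.05, 0.04],"delta_rot":[-0.48, 0.0, 0.0],"fingers":-1}]
end [ 0.5372 -0.1886  0.1508] [162.01   0.   -95.  ]
```

Request:
play_rows(rows=[{"slide": [0.12,-0.04,0.05],"delta_rot": [-0.49,0,0],"fingers": -1},{"slide": [0.11,-0.03,0.06],"delta_rot": [-0.48,0,-0.01],"fingers": -1},{"slide": [0.12,-0.04,0.05],"delta_rot": [-0.49,-0.01,0],"fingers": -1},{"slide": [0.12,-0.04,0.05],"delta_rot": [-0.49,0,0],"fingers": -1},{"slide": [0.11,-0.05,0.05],"delta_rot": [-0.48,0,0],"fingers": -1},{"slide": [0.12,-0.04,0.05],"delta_rot": [-0.49,0,-0.01],"fingers": -1},{"slide": [0.12,-0.05,0.04],"delta_rot": [-0.49,-0.01,0],"fingers": -1},{"slide": [0.11,-0.05,0.04],"delta_rot": [-0.48,0,0],"fingers": -1}])

```text
time_s: 7.45
tcp_pos: [0.5382, -0.1882, 0.1507]
eef_rot: [162.0, 0.0, -94.9]
contact_force: [-0.9, -0.5, -0.7]
gripper_width: 0.0098
gripper_force: 45.0
```

Request:
play_rows(rows=[{"slide": [0,0,0],"delta_rot": [0,0,0],"fingers": -1}])

```text
time_s: 7.58
tcp_pos: [0.5379, -0.1884, 0.1493]
eef_rot: [161.9, 0.0, -95.0]
contact_force: [-0.0, 0.7, -1.1]
gripper_width: 0.01
gripper_force: 45.0
```

```bash
python3 - <<'E'
from h import *
import pickle
c,s=grab();print(s["time_s"],s["tcp_pos"],s["eef_rot"],s["gripper_width"])
from plant import r
t=r.capture("top");sd=r.capture("side")
a=cv2.resize(c["image"],(480,300));b=cv2.resize(sd["image"][90:230,250:430],(400,311))
b2=cv2.resize(t["image"][150:250,370:480],(319,290))
o=np.zeros((600,800,3),np.uint8);o[:300,:480]=a;o[:290,481:800]=b2;o[300:600,:386]=b[:300,:386];cv2.imwrite("pics/a3.png",o)
p,e=pose(-.019,.0665,18)
plan(s["tcp_pos"],s["eef_rot"],p,e,6,-1)
E
```

```text
7.575 [ 0.53790421 -0.18842857  0.14933161] [ 1.61873181e+02  3.15662181e-02 -9.49635144e+01] 0.01003024177867176
[{"slide":[0.0, -0.02, 0.07],"delta_rot":[0.0, 0.0, 0.0],"fingers":-1},{"slide":[0.0, -0.02, 0.06],"delta_rot":[0.01, 0.0, 0.0],"fingers":-1},{"slide":[0.0, -0.02, 0.07],"delta_rot":[0.0, 0.0, 0.0],"fingers":-1},{"slide":[0.0, -0.02, 0.07],"delta_rot":[0.01, 0.0, 0.01],"fingers":-1},{"slide":[0.0, -0.02, 0.06],"delta_rot":[0.0, 0.0, 0.0],"fingers":-1},{"slide":[0.01, -0.02, 0.07],"delta_rot":[0.01, 0.0, 0.0],"fingers":-1}]
end [ 0.5363 -0.1898  0.0867] [ 1.6201e+02  2.0000e-02 -9.5010e+01]
```

View pics/a3.png

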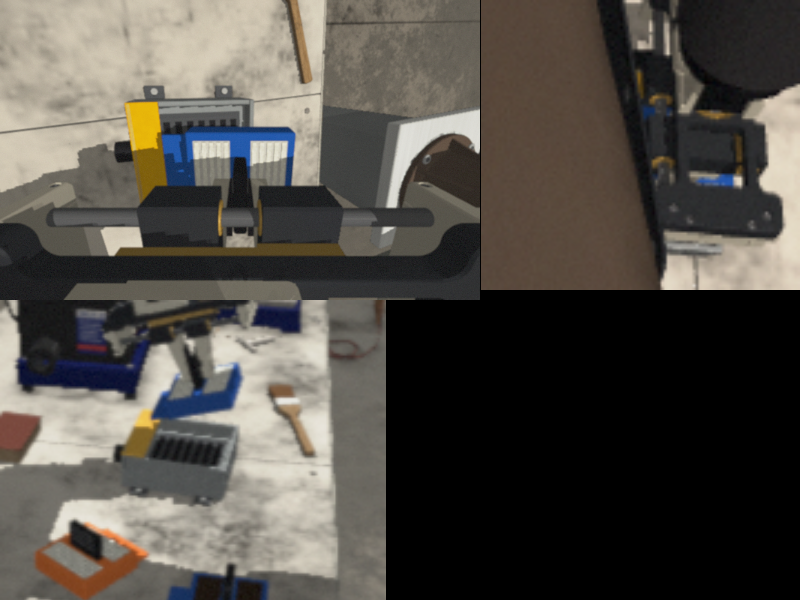

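The cassette leans tongue-down over the pocket, just short of the lip; the side and wrist views agree. I'll descend with a bit more lip clearance.

```bash
python3 - <<'E'
from h import *
from plant import r
s=r.get_state()
p,e=pose(-.024,.0685,18)
plan(s["tcp_pos"],s["eef_rot"],p,e,6,-1);print(p)
E
```

```text
[{"slide":[0.0, -0.01, 0.07],"delta_rot":[0.0, 0.0, 0.0],"fingers":-1},{"slide":[0.0, -0.02, 0.07],"delta_rot":[-0.01, 0.0, 0.01],"fingers":-1},{"slide":[0.01, -0.01, 0.06],"delta_rot":[0.0, 0.0, 0.0],"fingers":-1},{"slide":[0.0, -0.02, 0.07],"delta_rot":[0.0, 0.0, 0.01],"fingers":-1},{"slide":[0.0, -0.01, 0.07],"delta_rot":[0.0, 0.0, 0.0],"fingers":-1},{"slide":[0.0, -0.02, 0.07],"delta_rot":[-0.01, 0.0, 0.0],"fingers":-1}]
end [ 0.5319 -0.1882  0.0885] [161.98   0.   -94.99]
[ 0.53151292 -0.18863894  0.08898943]
```

Request:
play_rows(rows=[{"slide": [0,-0.01,0.07],"delta_rot": [0,0,0],"fingers": -1},{"slide": [0,-0.02,0.07],"delta_rot": [0,0,0],"fingers": -1},{"slide": [0.01,-0.01,0.06],"delta_rot": [0,0,0],"fingers": -1},{"slide": [0,-0.02,0.07],"delta_rot": [0,0,0],"fingers": -1},{"slide": [0,-0.01,0.07],"delta_rot": [0,0,0],"fingers": -1},{"slide": [0,-0.02,0.07],"delta_rot": [0,0,0],"fingers": -1},{"slide": [0,0,0],"delta_rot": [0,0,0],"fingers": -1}])

```text
time_s: 8.6
tcp_pos: [0.5315, -0.1882, 0.0874]
eef_rot: [161.9, 0.0, -94.9]
contact_force: [-0.3, 0.5, -1.8]
gripper_width: 0.0099
gripper_force: 45.0
```

```bash
python3 - <<'E'
from h import *
from plant import r
s=r.get_state();print(s["tcp_pos"],s["eef_rot"],s["contact_force"])
p1,e1=pose(*tiph(.055,.003,18),18)
plan(s["tcp_pos"],s["eef_rot"],p1,e1,5,-1)
print(p1,e1)
E
```

```text
[ 0.53145865 -0.18816748  0.08744715] [ 1.61944518e+02  2.25240649e-02 -9.49292054e+01] [-0.27826843  0.49591835 -1.84653627]
[{"slide":[0.0, -0.03, -0.01],"delta_rot":[0.0, 0.0, 0.0],"fingers":-1},{"slide":[0.0, -0.03, -0.01],"delta_rot":[0.0, 0.0, 0.01],"fingers":-1},{"slide":[0.0, -0.04, -0.01],"delta_rot":[0.01, 0.0, 0.0],"fingers":-1},{"slide":[0.0, -0.03, -0.01],"delta_rot":[0.0, 0.0, 0.0],"fingers":-1},{"slide":[0.0, -0.03, -0.01],"delta_rot":[0.0, 0.0, 0.01],"fingers":-1}]
end [ 0.5565 -0.1903  0.0871] [ 1.6199e+02 -1.0000e-02 -9.5020e+01]
[ 0.55633533 -0.19081062  0.0868006 ] [ 1.62000000e+02 -1.27222187e-14 -9.50000000e+01]
```

Request:
play_rows(rows=[{"slide": [0,-0.03,-0.01],"delta_rot": [0,0,0],"fingers": -1},{"slide": [0,-0.03,-0.01],"delta_rot": [0,0,0.01],"fingers": -1},{"slide": [0,-0.04,-0.01],"delta_rot": [0,0,0],"fingers": -1},{"slide": [0,-0.03,-0.01],"delta_rot": [0,0,0],"fingers": -1},{"slide": [0,-0.03,-0.01],"delta_rot": [0,0,0.01],"fingers": -1},{"slide": [0,0,0],"delta_rot": [0,0,0],"fingers": -1}])

```text
time_s: 9.35
tcp_pos: [0.5574, -0.1905, 0.0881]
eef_rot: [162.1, -0.0, -95.0]
contact_force: [-0.8, 0.4, -1.9]
gripper_width: 0.0096
gripper_force: 45.0
```

```bash
python3 - <<'E'
from h import *
c,s=grab();print(s["time_s"],s["tcp_pos"],s["eef_rot"],s["contact_force"],s["moment"])
from plant import r
sd=r.capture("side")
a=cv2.resize(c["image"][60:300,140:480],(510,360));b=cv2.resize(sd["image"][110:200,280:390],(290,237))
o=np.zeros((360,800,3),np.uint8);o[:,:510]=a;o[:237,510:]=b;cv2.imwrite("pics/a4.png",o)
p0,e0=s["tcp_pos"],s["eef_rot"]
for th in(12,6,0):
    p,e=pose(*tiph(.056,.0025,th),th);plan(p0,e0,p,e,4,-1);p0,e0=p,e
E
```

```text
9.35 [ 0.55744394 -0.19046804  0.08810548] [ 1.62050995e+02 -9.71510071e-03 -9.50093554e+01] [-0.75230955  0.37784061 -1.89021578] [-0.03604931 -1.17252447  0.01994172]
[{"slide":[0.0, 0.0, 0.02],"delta_rot":[0.32, 0.0, 0.0],"fingers":-1},{"slide":[0.0, 0.01, 0.01],"delta_rot":[0.33, 0.0, 0.0],"fingers":-1},{"slide":[0.0, 0.0, 0.02],"delta_rot":[0.32, 0.0, 0.0],"fingers":-1},{"slide":[0.0, 0.01, 0.01],"delta_rot":[0.33, 0.0, 0.0],"fingers":-1}]
end [ 0.5521 -0.19    0.0802] [ 1.6801e+02 -1.0000e-02 -9.5010e+01]
[{"slide":[0.0, 0.01, 0.01],"delta_rot":[0.33, 0.0, 0.0],"fingers":-1},{"slide":[0.0, 0.0, 0.02],"delta_rot":[0.32, 0.0, 0.0],"fingers":-1},{"slide":[0.0, 0.01, 0.01],"delta_rot":[0.33, 0.0, 0.0],"fingers":-1},{"slide":[0.0, 0.0, 0.01],"delta_rot":[0.33, 0.0, 0.0],"fingers":-1}]
end [ 0.5478 -0.1901  0.0732] [174.   0. -95.]
[{"slide":[0.0, 0.01, 0.01],"delta_rot":[0.33, 0.0, 0.0],"fingers":-1},{"slide":[0.0, 0.0, 0.02],"delta_rot":[0.32, 0.0, 0.0],"fingers":-1},{"slide":[0.0, 0.01, 0.01],"delta_rot":[0.33, 0.0, 0.0],"fingers":-1},{"slide":[0.0, 0.0, 0.01],"delta_rot":[0.33, 0.0, 0.0],"fingers":-1}]
end [ 0.5439 -0.1897  0.066 ] [-180.    0.  -95.]
```

View pics/a4.png

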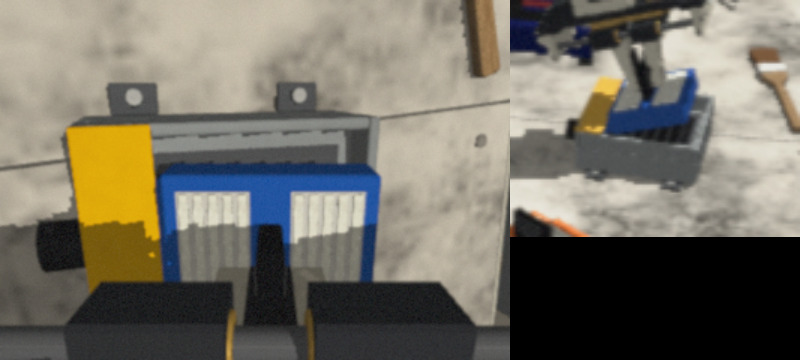

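The tongue is hidden under the yellow lip and the back edge is still raised above the wall. Swinging down now.

Request:
play_rows(rows=[{"slide": [0,0,0.02],"delta_rot": [0.32,0,0],"fingers": -1},{"slide": [0,0.01,0.01],"delta_rot": [0.33,0,0],"fingers": -1},{"slide": [0,0,0.02],"delta_rot": [0.32,0,0],"fingers": -1},{"slide": [0,0.01,0.01],"delta_rot": [0.33,0,0],"fingers": -1},{"slide": [0,0.01,0.01],"delta_rot": [0.33,0,0],"fingers": -1},{"slide": [0,0,0.02],"delta_rot": [0.32,0,0],"fingers": -1}])

```text
time_s: 10.2
tcp_pos: [0.5493, -0.1897, 0.0766]
eef_rot: [171.1, -0.0, -95.0]
contact_force: [-0.2, 0.4, -1.6]
gripper_width: 0.0093
gripper_force: 45.0
```

Request:
play_rows(rows=[{"slide": [0,0.01,0.01],"delta_rot": [0.33,0,0],"fingers": -1},{"slide": [0,0,0.01],"delta_rot": [0.33,0,0],"fingers": -1},{"slide": [0,0.01,0.01],"delta_rot": [0.33,0,0],"fingers": -1},{"slide": [0,0,0.02],"delta_rot": [0.32,0,0],"fingers": -1},{"slide": [0,0.01,0.01],"delta_rot": [0.33,0,0],"fingers": -1},{"slide": [0,0,0.01],"delta_rot": [0.33,0,0],"fingers": -1},{"slide": [0,0,0],"delta_rot": [0,0,0],"fingers": -1}])

```text
time_s: 11.08
tcp_pos: [0.5435, -0.1893, 0.0665]
eef_rot: [-180.0, -0.0, -95.0]
contact_force: [0.4, -0.1, -0.7]
gripper_width: 0.0096
gripper_force: 45.0
```

Request:
play_rows(rows=[{"slide": [0,0,0.01],"delta_rot": [0,0,0],"fingers": -1},{"slide": [0,0,0.01],"delta_rot": [0,0,0],"fingers": -1},{"slide": [0,0,0],"delta_rot": [0,0,0],"fingers": -1}])

```text
time_s: 11.45
tcp_pos: [0.5444, -0.1893, 0.0635]
eef_rot: [-180.0, -0.0, -95.0]
contact_force: [-1.2, -0.4, 1.2]
gripper_width: 0.01
gripper_force: 45.0
```

Contact is beginning (Fz up about 3 N). One slight nudge, then release to a small opening and look.

Request:
play_rows(rows=[{"slide": [0,0,0.005],"delta_rot": [0,0,0],"fingers": -1},{"slide": [0,0,0],"delta_rot": [0,0,0],"fingers": -1},{"slide": [0,0,0],"delta_rot": [0,0,0],"fingers": -0.4},{"slide": [0,0,0],"delta_rot": [0,0,0],"fingers": -0.4},{"slide": [0,0,0],"delta_rot": [0,0,0],"fingers": -0.4}])

```text
time_s: 12.08
tcp_pos: [0.5441, -0.1893, 0.0624]
eef_rot: [-180.0, -0.0, -95.0]
contact_force: [0.5, 0.2, 0.1]
gripper_width: 0.0259
gripper_force: 0.0
```

Request:
play_rows(rows=[{"slide": [0,0,-0.1],"delta_rot": [0,0,0],"fingers": -0.4},{"slide": [0,0,-0.2],"delta_rot": [0,0,0],"fingers": -0.4},{"slide": [0,0,-0.25],"delta_rot": [0,0,0],"fingers": -0.4},{"slide": [-0.2,0,-0.25],"delta_rot": [0,0,0],"fingers": -0.4},{"slide": [-0.25,0,-0.2],"delta_rot": [0,0,0],"fingers": -0.4},{"slide": [-0.25,0,0],"delta_rot": [0,0,0],"fingers": -0.4},{"slide": [0,0,0],"delta_rot": [0,0,0],"fingers": -0.4}])

```text
time_s: 12.95
tcp_pos: [0.5537, -0.0827, 0.2143]
eef_rot: [-179.8, 0.0, -94.9]
contact_force: [-0.2, -0.2, 0.2]
gripper_width: 0.0264
gripper_force: 0.0
```

```bash
python3 - <<'E'
from h import *
c,s=grab();print(s["time_s"],s["tcp_pos"],s["gripper_width"])
from plant import r
sd=r.capture("side")
a=cv2.resize(c["image"][0:240,100:440],(510,360));b=cv2.resize(sd["image"][110:200,280:390],(290,237))
o=np.zeros((360,800,3),np.uint8);o[:,:510]=a;o[:237,510:]=b;cv2.imwrite("pics/a5.png",o)
E
```

```text
12.95 [ 0.55371429 -0.0827205   0.21429023] 0.026412354755553574
```

View pics/a5.png

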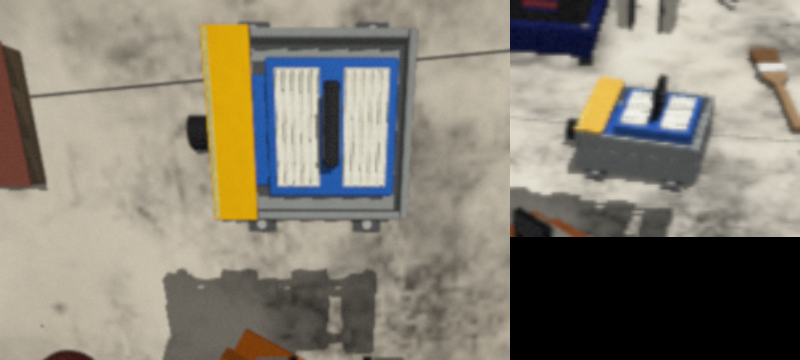

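The cassette lies flat and square in the pocket at (330,125) with its tongue under the lip. The gripper is clear and the other filters were not touched.

```bash
python3 -c "
from plant import r
print(r.close_job())"
```

```text
the job is handed in; nothing more can be done
None
```

The clean filter is seated flat in the pocket with its tongue hooked under the yellow lip; I released it and handed the job in at about 13 s, without touching the dirty filter or the orange look-alike.

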